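# Set the strain viewer's polariser ring and start the exposure

### The job

With closed fingertips, gently push the black lever of the strain viewer around its dial until the lever arm lies across the middle of the orange dot, and leave it there. Then press the green button on the white console fully down and let it come back up. Push only: do not grip, lift or carry anything, and leave the other things on the bench where they are.

Things in the scene. Friction and masses are not known exactly. Their poses are not given: they have to be found in the camera images.
- viewer: Strain viewer, fixed to the bench: round grey housing, 190 mm diameter, with a white dial as its top face, 47 mm above the bench (a square 170 mm base plate lies under the housing, inside its outline but for the corners, 120 mm from the axis, 12 mm high). Origin on the bench on the ring's vertical axis. Black tick marks every 10 degrees.
- lever: Turning polariser ring (118 mm diameter, top 57 mm above the bench) with a black lever. Origin on the ring's vertical axis, 47 mm up; the arm points along its own +x, z up: a bar 5 mm wide, 53 to 59 mm above the bench, out to 121 mm from the axis. Turns about z, 2.0 rad either way of the viewer's -x, with 0.12 N m friction (1 N at the post); stays where left.
- lever_post (a point): Top centre of the upright round post on the lever's end, 14 mm diameter, 115 mm from the ring's axis, reaching from the arm up to 101 mm above the bench: the place to push, sideways, around the arc. It stands outside the housing's outline.
- orange_dot: Flat orange dot, 14 mm diameter, on the dial 78 to 81 mm from the ring's axis, the mark to set the lever to. Origin at its centre, 47 mm above the bench. It lies 76 to 104 degrees around the dial from the viewer's -x direction, on either side; a blue dot that is not to be used lies on the other side.
- console: White console fixed to the bench, 80 x 70 x 30 mm high, with the green button on its top. Origin under its centre, on the bench. It stands to the left or to the right of the viewer; a grey specimen tray stands on the other side.
- button_top (a point): Centre of the top face of the round green push button (30 mm diameter) when it is up.
- button (a joint): Travel of the green button: 0 up, 0.006 m fully down; its spring needs about 5 N and brings it back up.
- gear: White plastic gear, 53 mm diameter, 22 mm high; loose, to be left alone. Origin at the centre of its underside.
- screwdriver: Yellow-handled screwdriver lying flat; loose, to be left alone. Origin at the centre of its underside.
- cleaner: Small green closed bottle with a white cap and label, 52 mm diameter, 110 mm high; loose, to be left alone. Origin at the centre of its underside.
- mouse: Black computer mouse, 100 x 60 x 30 mm, on a green mat; loose, to be left alone. Origin at the centre of its underside.
- gauge: Steel gauge block, 35 x 30 x 9 mm; loose, to be left alone. Origin at the centre of its underside.
- cup: Blue open cup, 70 mm diameter, 85 mm high; loose, to be left alone. Origin at the centre of its underside.
Not all that is in view belongs to the job. Leave any pink or red look-alike of the console alone.

How it is judged:
On the way, in this order (a step that is already met when the one before it is completed fails the run):
1. the lever arm lies across the middle of the orange dot, at rest (y of orange_dot in the frame of lever between -0.006 and 0.006 m and x of orange_dot in the frame of lever above 0.03 m and angular speed of lever below 0.05 rad/s), for 0.3 s.
2. the green button is pressed down with the lever still at the orange dot (y of orange_dot in the frame of lever between -0.006 and 0.006 m and x of orange_dot in the frame of lever above 0.03 m and value of joint button above 0.0045 m), for 0.05 s.
At the end, for the whole second after the job is handed in: The lever arm's centreline passes within 6 mm of the centre of the orange dot, the lever is at rest, and the green button is up again after having been pressed at least 4.5 mm down (y of orange_dot in the frame of lever between -0.006 and 0.006 m and x of orange_dot in the frame of lever above 0.03 m and angular speed of lever below 0.03 rad/s and value of joint button below 0.0015 m); the robot touches nothing.
It fails at once if the button is pressed while the lever is not at the orange dot (not (y of orange_dot in the frame of lever between -0.006 and 0.006 m and x of orange_dot in the frame of lever above 0.03 m) and value of joint button above 0.003 m).
It fails at once if the lever is gripped or forced (over 20 N) (contact force between the fingers and lever above 20 N).
It fails at once if a loose thing on the bench (gear, screwdriver, bottle, mouse, gauge block or cup) is moved more than 15 mm or lifted (distance of any of gear, screwdriver, cleaner, mouse, gauge, cup from where it was at the start of the episode above 0.015 m).
It also fails if it takes over 53 s, if anything falls off the work surface, if the arm or the gripper's body presses on something with over 40 N, if the wrist force passes 120 N, or if a joint passes its speed limit or range.

### The arm

A 6-joint arm with a two-finger parallel gripper is mounted at the origin on the work surface. World frame = base frame: x ahead of the robot, y to its left, z up, the work surface at z = 0. Lengths are in m, angles in rad, forces in N, time in s.
With the tool pointing down it reaches from about 0.25 to 0.775 m from the base axis. Payload 8.9 kg.
Tool frame: the origin (TCP) lies at the very end of the fingers, on their centre line; the grasp point (between the pads) lies env.grasp_offset behind it (env.grasp_offset is the distance from the TCP to the grasp point, in m); z points along the fingers, y is the direction in which the jaws open and shut (so a half turn about z gives the same grasp; the last joint's range is limited). The gripper opens to 85 mm and grips with 20 to 120 N. Pads are 22 mm wide; open, the fingers measure 114 mm over their backs; the gripper's body (76 mm by 85 mm) begins 54 mm behind the grasp point. The pads swing forward as they close: fully open they stand 13 mm farther back than shut.
Start: joints at [1.188, 0.291, -0.153, 1.127, 0, 1.431], TCP at [0.127, 0.509, 0.231] pointing down, gripper open.
Joint ranges: [-2.52, 2.52], [-0.91, 1.74], [-1.3, 1.37], [-1.96, 2.02], [-1.52, 1.47], [-3.14, 3.14]. Speed limits (rad/s): [2.22, 2.22, 2.79, 3.14, 3.14, 3.14].

### API

Orientations are given as a unit quaternion [w, x, y, z].
In Python, from workcell import env, camera, camera_info, order gives the robot as it stands.
- The arm moves only by the tool drive_tool, never from a script. Its argument "steps" is a list of rows, each a list of 2 entries, a list of its own where there are three numbers: the shift along the tool's x, y, z in mm, then the turn, a rotation vector about the tool's x, y, z in rad. A call has 1 to 8 rows; each row is the pose to reach, as a shift and turn from the pose commanded when the call began, along the tool's axes at that moment; what a row does not reach only later rows make up. A row lasts 1/12 s, in which the tool goes at most 41.7 mm and 7.16 degrees, less where a joint would pass 70% of its speed; a pose out of reach is approached as far as the arm can. A call with a gripper value outside its range is refused whole. "grip" is the opening, from 0 (shut) to 1 (fully open), set as the call begins (left out, the last holds). The fingers move at their own pace and stop on an object; "grip_force" is the grip in N (left out, the last holds). Time passes only in rows, so rows that repeat a pose let the fingers close. It gives the time, the measured TCP pose, the force and the opening at its end, in the units of the state.
- env.observe(): the state, without advancing time (a new reading comes with each control period).
- camera(name): name is "side" or "top" or "wrist"; returns the picture (400x640x3 uint8, blue, green, red); there is no depth.
- camera_info(name): a dict with "fx", "fy", "cx", "cy" (pixels), "dist_coeffs" ([k1, k2, p1, p2, k3] as OpenCV has them; the pictures are not rectified), "R" (3x3) and "t" (3): a world point X has camera coordinates R X + t. Camera axes: x right, y down, z forward; pixel columns grow to the right and rows downward; lengths in m; the calibration is good to about 2 mm. A picture is of the moment at which its call begins: read the wrist's pose just before it. camera_info takes no time and is no camera call; for the wrist camera it gives the pose at the moment of the call.
- order.hand_in(): hands the job in, once; it reports no verdict.
The state is a dict: "time": time; "joint_pos": joint angles; "qd": joint speeds; "joint_torque": joint torques, N m; "ee_pos": TCP position; "tcp_rot": TCP orientation; "force": force on the tool from outside, world axes, zero at the start; "torque": the same for the moment, N m; "grip_width": opening from 0.0 (shut) to 1.0 (fully open).
Only numpy, scipy, OpenCV 4.12 (cv2) and the standard library are available. Lean on these libraries where they do the work, as an engineer would, in place of code of your own. Each camera call takes 0.05 s, during which the arm holds its last target.

## Working session

There is one attempt and no reset: what is moved stays moved. The work goes in short steps, Python scripts to look and compute and a tool call to move; the robot and the scene stay as the last step left them, time stands still between calls to the robot, and variables do not carry over. Pictures are saved under pics/ and viewed, and the job is handed in when it is done.

Besides the shell and the picture viewer there is one more tool, called by a JSON object that holds its "fn" and its "kwargs", one argument or row to a line. drive_tool: Moves the arm, as the interface text tells. Its arguments: {"type":"object","properties":{"steps":{"type":"array","items":{"type":"array"}},"grip":{"type":"number"},"grip_force":{"type":"number"}},"required":["steps"]}

```bash
ls; mkdir -p pics; python3 - <<'E'
from workcell import env,camera,camera_info
import cv2
print(env.observe(), env.grasp_offset)
for n in("top","side","wrist"):
    i=camera_info(n);print(n,i);cv2.imwrite(f"pics/{n}0.png",camera(n))
E
```

```text
pics
{'time': 0.0, 'joint_pos': array([ 1.18771996e+00,  2.91297527e-01, -1.54112986e-01,  1.12668442e+00,
        2.20047821e-05,  1.43151482e+00]), 'qd': array([-7.48863755e-04,  6.72828854e-04, -1.28192488e-03,  1.49407296e-03,
        1.38686756e-05,  1.90412903e-04]), 'joint_torque': array([-3.23257345e-04, -5.37147832e+01,  3.31369686e+01,  1.60065817e-02,
       -2.20055613e-04,  1.08651724e-05]), 'ee_pos': array([0.12654763, 0.50908212, 0.23072831]), 'tcp_rot': array([-1.78292106e-04,  1.21595757e-01,  9.92579493e-01, -6.24441783e-04]), 'force': array([ 0.56995613,  0.16907577, -1.26194314]), 'torque': array([-0.00594898,  0.06166718,  0.03536923]), 'grip_width': 0.9971334412279994} 0.0187
top {'fx': 381.31742673918035, 'fy': 381.31742673918035, 'cx': 320.18005262670516, 'cy': 197.14433875598786, 'dist_coeffs': array([-0.02457067,  0.        ,  0.        ,  0.        ,  0.        ]), 'R': array([[ 0.00294297, -0.99998877, -0.00371557],
       [-0.99798762, -0.00270169, -0.06335154],
       [ 0.06334079,  0.00389453, -0.99798436]]), 't': array([0.03412874, 0.49905858, 1.12643381])}
side {'fx': 421.2392992164447, 'fy': 421.2392992164447, 'cx': 324.88283510330785, 'cy': 196.1767751626056, 'dist_coeffs': array([-0.10061474,  0.        ,  0.        ,  0.        ,  0.        ]), 'R': array([[-0.8984992 , -0.43882138,  0.01161829],
       [-0.28489565,  0.56278765, -0.77595395],
       [ 0.33396656, -0.700504  , -0.63068255]]), 't': array([0.45168389, 0.22977449, 1.15644126])}
wrist {'fx': 337.09585558697296, 'fy': 337.09585558697296, 'cx': 315.04851919472446, 'cy': 192.37702921457645, 'dist_coeffs': array([-0.0637971,  0.       ,  0.       ,  0.       ,  0.       ]), 'R': array([[ 2.42749675e-01,  9.70088962e-01,  2.21582527e-05],
       [ 9.26234374e-01, -2.31782536e-01,  2.97265437e-01],
       [ 2.88379055e-01, -7.21405645e-02, -9.54794878e-01]]), 't': array([-0.5252559 , -0.03849304,  0.37880912])}
```

View pics/top0.png

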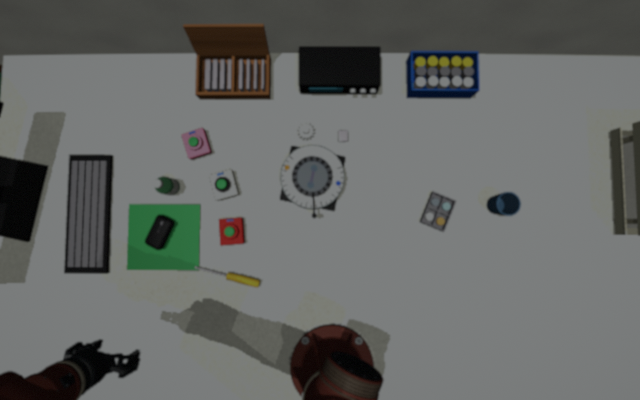

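View pics/side0.png

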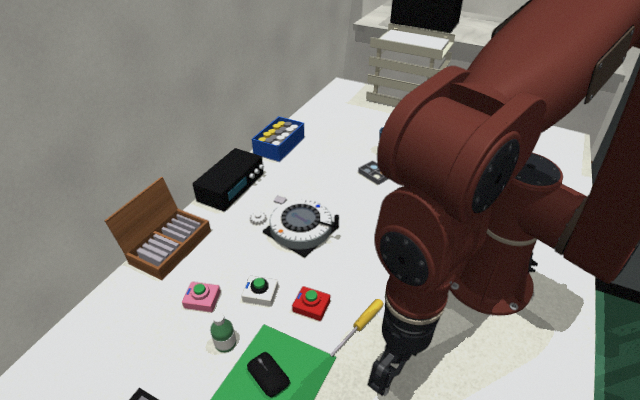

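The top picture shows the viewer near (313,177), with the lever pointing down to about (315,215). The orange dot is near (285,168) and the blue one near (339,183). The white console is near (223,184), with pink and red look-alikes around it and the bottle at (168,185).

```bash
cat > h.py <<'E'
import numpy as np,cv2
from workcell import env,camera,camera_info
def ray(info,px,z):
    K=np.array([[info['fx'],0,info['cx']],[0,info['fy'],info['cy']],[0,0,1]])
    u=cv2.undistortPoints(np.array([[px]],float),K,info['dist_coeffs'])[0,0]
    R=info['R'];c=-R.T@info['t'];d=R.T@np.array([u[0],u[1],1]);return c+d*(z-c[2])/d[2]
def blobs(img,lo,hi,mn=3):
    h=cv2.cvtColor(img,cv2.COLOR_BGR2HSV);m=cv2.inRange(h,lo,hi)
    n,l,s,c=cv2.connectedComponentsWithStats(m);return [(c[i].round(2).tolist(),s[i].tolist()) for i in range(1,n) if s[i][4]>=mn]
def grid(info,pts):
    pts=np.array(pts,float).reshape(-1,3);K=np.array([[info['fx'],0,info['cx']],[0,info['fy'],info['cy']],[0,0,1]])
    return cv2.projectPoints(pts,cv2.Rodrigues(info['R'])[0],info['t'],K,info['dist_coeffs'])[0].reshape(-1,2)
E
python3 - <<'E'
from h import *
im=cv2.imread('pics/top0.png')
c=im[110:260,150:370];cv2.imwrite('pics/topc.png',cv2.resize(cv2.convertScaleAbs(c,alpha=1.5),None,fx=3.6,fy=3.6,interpolation=cv2.INTER_CUBIC))
s=cv2.imread('pics/side0.png')[170:320,170:370];cv2.imwrite('pics/sidec.png',cv2.resize(s,None,fx=4,fy=4,interpolation=cv2.INTER_CUBIC))
print('orange',blobs(im,(5,100,60),(22,255,255)))
print('blue',blobs(im,(105,120,60),(130,255,255)))
print('green',blobs(im,(50,90,30),(85,255,255),10))
E
```

```text
orange [([223.17, 25.02], [183, 24, 81, 4, 240]), ([237.54, 82.22], [196, 54, 74, 41, 666]), ([251.95, 62.8], [251, 59, 3, 11, 20]), ([259.3, 64.11], [258, 59, 3, 13, 27]), ([225.75, 60.75], [225, 60, 2, 3, 4]), ([244.69, 64.06], [244, 60, 2, 11, 16]), ([237.0, 65.0], [237, 64, 1, 3, 3]), ([203.0, 67.0], [203, 66, 1, 3, 3]), ([286.5, 167.0], [285, 166, 4, 3, 8]), ([440.38, 220.98], [437, 218, 8, 7, 48]), ([228.17, 230.98], [223, 225, 12, 13, 41]), ([329.92, 329.88], [323, 327, 13, 9, 40]), ([337.5, 327.75], [337, 327, 2, 3, 4]), ([319.27, 330.96], [314, 328, 13, 7, 26]), ([341.83, 329.0], [340, 328, 4, 3, 6]), ([309.67, 333.67], [309, 333, 2, 2, 3]), ([338.91, 333.73], [337, 332, 5, 5, 11]), ([321.0, 335.5], [320, 335, 3, 2, 4]), ([324.67, 335.33], [324, 335, 2, 2, 3]), ([296.9, 384.97], [293, 379, 8, 14, 31]), ([347.86, 394.04], [342, 391, 15, 7, 28])]
blue [([440.26, 70.86], [410, 51, 69, 41, 528]), ([338.0, 182.71], [337, 182, 3, 3, 7])]
green [([193.07, 141.47], [189, 138, 9, 8, 59]), ([166.01, 185.34], [158, 178, 15, 15, 131]), ([221.35, 183.51], [216, 178, 12, 12, 108]), ([163.95, 237.24], [128, 205, 72, 65, 3972]), ([229.03, 231.09], [225, 227, 9, 9, 65])]
```

View pics/topc.png

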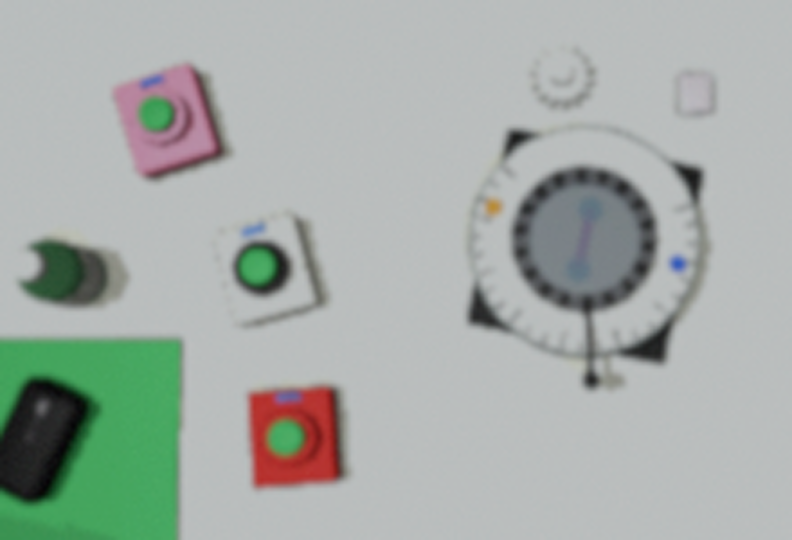

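View pics/sidec.png

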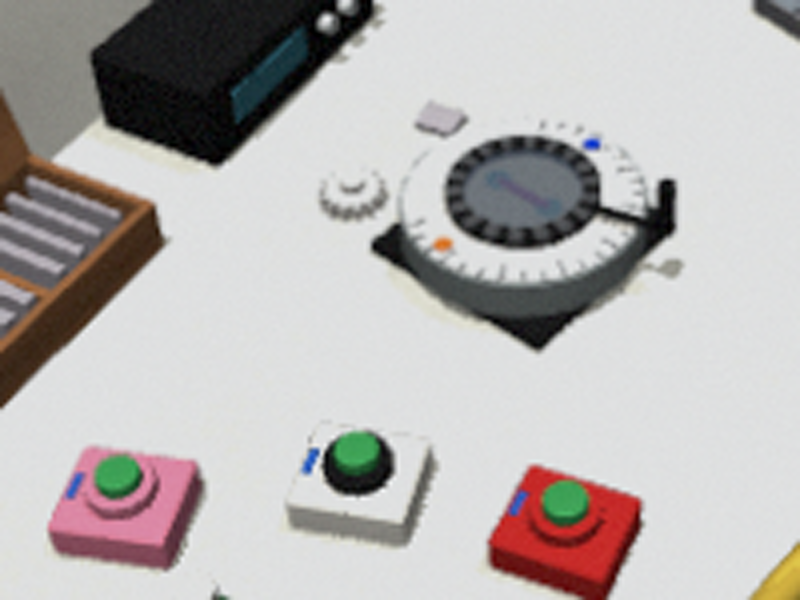

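```bash
python3 - <<'E'
from h import *
t=camera_info('top');s=camera_info('side')
cp=lambda x,y:(150+(x+.5)/3.6-.5,110+(y+.5)/3.6-.5)
cs=lambda x,y:(170+(x+.5)/4-.5,170+(y+.5)/4-.5)
for n,p,z in [('ring',(585,239),.057),('dial',(587,240),.047),('orange',(493,207),.047),('blue',(678,264),.047),('post',(591,381),.101),('button',(257,267),.042),('gear',(563,77),.022)]:
    print(n,ray(t,cp(*p),z).round(4))
for n,p,z in [('ring',(522,190),.057),('orange',(443,244),.047),('blue',(592,144),.047),('post',(667,185),.101)]:
    print('side',n,ray(s,cs(*p),z).round(4))
for z in (.034,.038,.042,.046,.05): print(z,ray(t,cp(257,267),z).round(4),ray(s,cs(356,452),z).round(4))
E
```

```text
ring [0.5576 0.0589 0.057 ]
dial [0.558  0.0575 0.047 ]
orange [0.5848 0.1341 0.047 ]
blue [ 0.5386 -0.0164  0.047 ]
post [0.4428 0.0527 0.101 ]
button [0.5358 0.3272 0.042 ]
gear [0.6982 0.0788 0.022 ]
side ring [0.5553 0.063  0.057 ]
side orange [0.5841 0.1313 0.047 ]
side blue [ 0.5377 -0.0187  0.047 ]
side post [0.4411 0.0542 0.101 ]
0.034 [0.5366 0.3293 0.034 ] [0.5422 0.3152 0.034 ]
0.038 [0.5362 0.3283 0.038 ] [0.5401 0.3178 0.038 ]
0.042 [0.5358 0.3272 0.042 ] [0.538  0.3204 0.042 ]
0.046 [0.5354 0.3261 0.046 ] [0.5359 0.323  0.046 ]
0.05 [0.535  0.3251 0.05  ] [0.5338 0.3256 0.05  ]
```

{"fn": "drive_tool", "kwargs": {
  "steps": [
    [[-28, -16, 0], [0, 0, -0.117]],
    [[-56, -31, 0], [0, 0, -0.234]],
    [[-84, -47, 0], [0, 0, -0.35]],
    [[-112, -62, 0], [0, 0, -0.467]],
    [[-140, -78, 0], [0, 0, -0.584]],
    [[-168, -93, 0], [0, 0, -0.7]],
    [[-195, -109, 0], [0, 0, -0.817]],
    [[-223, -125, 0], [0, 0, -0.934]]
  ],
  "grip": 0
}}

```text
time: 0.82
ee_pos: [0.3123, 0.3344, 0.2312]
tcp_rot: [-0.0, -0.338, 0.941, -0.0]
force: [1.6, 0.9, -0.5]
grip_width: -0.003
```

{"fn": "drive_tool", "kwargs": {
  "steps": [
    [[-4, -32, 0], [0, 0, -0.117]],
    [[-8, -63, 0], [0, 0, -0.234]],
    [[-12, -95, 0], [0, 0, -0.35]],
    [[-16, -127, 0], [0, 0, -0.467]],
    [[-20, -159, 0], [0, 0, -0.584]],
    [[-24, -190, 0], [0, 0, -0.7]],
    [[-28, -222, 0], [0, 0, -0.817]],
    [[-32, -254, 0], [0, 0, -0.934]]
  ]
}}

```text
time: 1.48
ee_pos: [0.4975, 0.1575, 0.2311]
tcp_rot: [0.0, 0.725, -0.689, -0.0]
force: [0.0, 0.6, 0.4]
grip_width: -0.003
```

{"fn": "drive_tool", "kwargs": {
  "steps": [
    [[0, 0, 0], [0, 0, 0]],
    [[0, 0, 0], [0, 0, 0]],
    [[0, 0, 0], [0, 0, 0]]
  ]
}}

```text
time: 1.73
ee_pos: [0.4962, 0.1589, 0.231]
tcp_rot: [0.0, 0.723, -0.691, -0.0]
force: [-1.0, 0.3, -0.1]
grip_width: 0.006
```

```bash
python3 - <<'E'
from h import *
import json
o=env.observe();i=camera_info('wrist');im=camera('wrist');cv2.imwrite('pics/w1.png',im)
print({k:np.round(v,3) for k,v in o.items()})
np.savez('w1.npz',**i)
E
```

```text
{'time': np.float64(1.733), 'joint_pos': array([ 0.169,  0.284, -0.163,  1.124,  0.   , -1.446]), 'qd': array([ 0.021, -0.011, -0.008, -0.   , -0.   , -0.   ]), 'joint_torque': array([ -1.356, -52.533,  33.581,  -0.126,  -0.069,  -0.143]), 'ee_pos': array([0.496, 0.159, 0.231]), 'tcp_rot': array([ 0.   ,  0.723, -0.691, -0.   ]), 'force': array([-1.025,  0.298, -0.11 ]), 'torque': array([ 0.013, -0.015, -0.023]), 'grip_width': np.float64(0.006)}
```

View pics/w1.png

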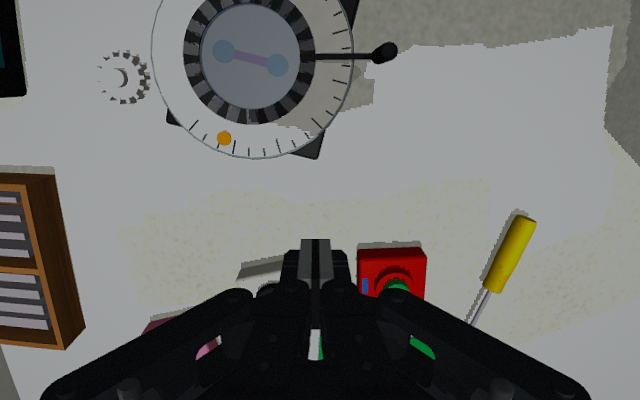

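The wrist picture shows the orange dot at (224,138) and the ring centre near (250,57). The lever arm runs right to its post at (385,52), and the closed fingers are clear at the bottom.

```bash
python3 - <<'E'
from h import *
i=dict(np.load('w1.npz'));im=cv2.imread('pics/w1.png')
o=[b for b in blobs(im,(8,150,100),(25,255,255),50) if 200<b[0][0]<250 and b[0][1]<170];print(o)
O=ray(i,o[0][0],.047);print('orange',O)
# dark pixels: ring teeth -> world at z .057, outer hull circle fit
g=cv2.cvtColor(im,cv2.COLOR_BGR2GRAY);m=(g<70).astype(np.uint8)
m2=m.copy();m2[:,318:]=0;m2[:, :175]=0;m2[130:]=0
n,l,s,c=cv2.connectedComponentsWithStats(cv2.morphologyEx(m2,cv2.MORPH_CLOSE,np.ones((9,9))))
k=1+np.argmax(s[1:,4]);print(s[k])
cn=cv2.findContours((l==k).astype(np.uint8),0,cv2.CHAIN_APPROX_NONE)[0][0][:,0]
cn=cn[(cn[:,1]>2)&(cn[:,0]<308)]
W=np.array([ray(i,p,.057)[:2] for p in cn.astype(float)])
for it in range(6):
    A=np.c_[2*W,np.ones(len(W))];x=np.linalg.lstsq(A,(W**2).sum(1),rcond=None)[0];r=np.sqrt(x[2]+x[:2]@x[:2]);e=np.hypot(*(W-x[:2]).T)-r
    W=W[(abs(e)<max(.0015,1.5*e.std()))]
print('circle',x[:2],r,len(W),e.std())
# lever arm: columns 320..365
P=[]
for u in range(322,366,3):
    v=np.where(g[30:80,u]<60)[0]+30
    if 0<len(v)<14:P.append((u,v.mean()))
L=np.array([ray(i,p,.059)[:2] for p in P]);print(L[0],L[-1],len(v))
d=L[-1]-L[0];print('arm angle',np.degrees(np.arctan2(d[1],d[0])), 'offset of centre',np.cross(d/np.linalg.norm(d),x[:2]-L.mean(0)))
print('post',ray(i,(385,52),.101))
C=x[:2];v=O[:2]-C;print('dot ang',np.degrees(np.arctan2(v[1],v[0])),np.hypot(*v))
E
```

```text
[([223.62, 137.93], [217, 131, 14, 14, 152])]
orange [0.58720727 0.13374381 0.047     ]
[ 183    0  135  124 5361]
circle [0.56009672 0.05935326] 0.05833029944501773 212 0.0004120693495897223
[0.49554216 0.05675051] [0.4587783  0.05460462] 5
arm angle -176.65945673836765 offset of centre 0.00042712658435152973
post [0.4486366  0.05476995 0.101     ]
dot ang 69.97647322489036 0.07917661314241664<stdin>:23: DeprecationWarning: Arrays of 2-dimensional vectors are deprecated. Use arrays of 3-dimensional vectors instead. (deprecated in NumPy 2.0)
```

{"fn": "drive_tool", "kwargs": {
  "steps": [
    [[35, 14, 0], [0, 0, 0]],
    [[70, 28, 0], [0, 0, 0]],
    [[105, 42, 0], [0, 0, 0]],
    [[139, 55, 0], [0, 0, 0]],
    [[139, 55, 20], [0, 0, 0]],
    [[139, 55, 55], [0, 0, 0]],
    [[139, 55, 90], [0, 0, 0]],
    [[139, 55, 110], [0, 0, 0]]
  ]
}}

```text
time: 2.45
ee_pos: [0.4461, 0.0185, 0.1189]
tcp_rot: [0.001, 0.723, -0.691, -0.001]
force: [-0.6, 0.2, 0.7]
grip_width: -0.004
```

{"fn": "drive_tool", "kwargs": {
  "steps": [
    [[0, 0, 15], [0, 0, 0]],
    [[0, 0, 30], [0, 0, 0]],
    [[0, 0, 45], [0, 0, 0]],
    [[0, 0, 49], [0, 0, 0]],
    [[0, 0, 49], [0, 0, 0]],
    [[0, 0, 49], [0, 0, 0]]
  ]
}}

```text
time: 2.95
ee_pos: [0.4482, 0.0181, 0.0728]
tcp_rot: [-0.0, 0.723, -0.69, 0.0]
force: [-0.1, -0.0, 0.4]
grip_width: 0.002
```

```bash
python3 - <<'E'
from h import *
o=env.observe();print({k:np.round(v,4) for k,v in o.items()})
cv2.imwrite('pics/w2.png',camera('wrist'))
E
```

```text
{'time': np.float64(2.95), 'joint_pos': array([-0.123 ,  0.3141, -0.5918,  0.6646,  0.    , -1.7406]), 'qd': array([-0.0056, -0.0099,  0.014 ,  0.0022,  0.0004, -0.0024]), 'joint_torque': array([ 7.48000e-02, -4.63590e+01,  2.45113e+01, -7.27000e-02,
        2.70000e-03,  1.44000e-02]), 'ee_pos': array([0.4482, 0.0181, 0.0728]), 'tcp_rot': array([-1.000e-04,  7.235e-01, -6.904e-01,  1.000e-04]), 'force': array([-0.0666, -0.0204,  0.4215]), 'torque': array([-0.0082, -0.0038,  0.0026]), 'grip_width': np.float64(0.0016)}
```

View pics/w2.png

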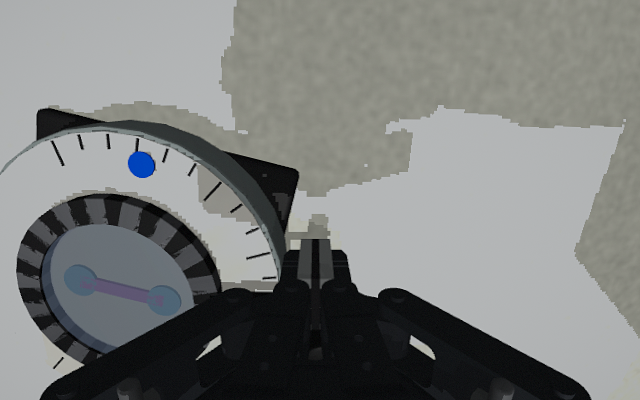

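```bash
python3 - <<'E'
import numpy as np
for d in np.arange(3,31,3.):
    a=np.radians(d);c,s=np.cos(a),np.sin(a)
    print(d,round(a,4),(-18+18*c-115*s).round(1),(-115+18*s+115*c).round(1))
E
```

```text
3.0 0.0524 -6.0 0.8
6.0 0.1047 -12.1 1.3
9.0 0.1571 -18.2 1.4
12.0 0.2094 -24.3 1.2
15.0 0.2618 -30.4 0.7
18.0 0.3142 -36.4 -0.1
21.0 0.3665 -42.4 -1.2
24.0 0.4189 -48.3 -2.6
27.0 0.4712 -54.2 -4.4
30.0 0.5236 -59.9 -6.4
```

{"fn": "drive_tool", "kwargs": {
  "steps": [
    [[-6, 0, 0], [0, 0, 0]],
    [[-12, 0, 0], [0, 0, 0]],
    [[-16, 0, 0], [0, 0, 0]],
    [[-20, 1, 0], [0, 0, 0.035]],
    [[-25, 1, 0], [0, 0, 0.079]],
    [[-31, 1, 0], [0, 0, 0.131]],
    [[-37, 1, 0], [0, 0, 0.183]],
    [[-43, 1, 0], [0, 0, 0.236]]
  ]
}}

```text
time: 3.67
ee_pos: [0.4452, 0.0609, 0.0725]
tcp_rot: [-0.0, -0.636, 0.772, -0.0]
force: [0.9, -2.1, 0.5]
grip_width: -0.0
```

```bash
python3 - <<'E'
from h import *
o=env.observe();print({k:np.round(v,4) for k,v in o.items() if k in('ee_pos','force','time')})
im=camera('top')[110:260,150:370]
cv2.imwrite('pics/t2.png',cv2.resize(cv2.convertScaleAbs(im,alpha=1.5),None,fx=3.6,fy=3.6,interpolation=cv2.INTER_CUBIC))
E
```

```text
{'time': np.float64(3.6667), 'ee_pos': array([0.4452, 0.0609, 0.0725]), 'force': array([ 0.9005, -2.084 ,  0.5131])}
```

View pics/t2.png

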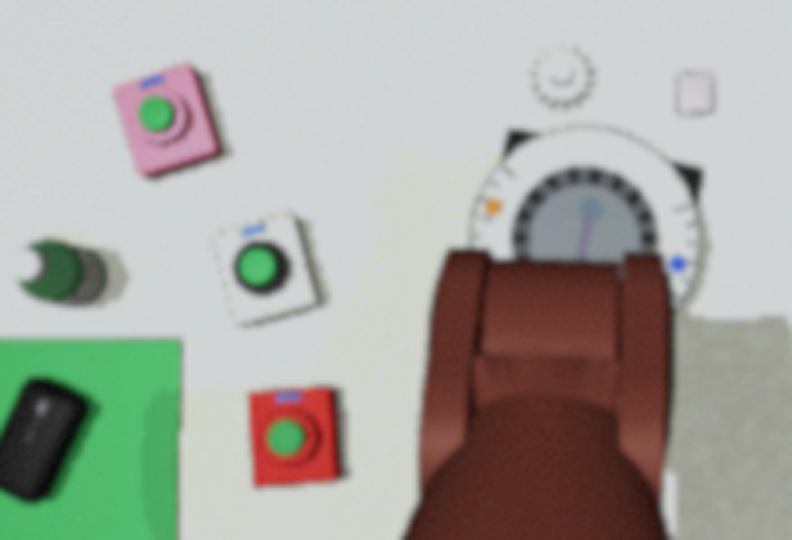

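{"fn": "drive_tool", "kwargs": {
  "steps": [
    [[-6, 0.8, 0], [0, 0, 0.0524]],
    [[-12, 1.3, 0], [0, 0, 0.1047]],
    [[-18, 1.4, 0], [0, 0, 0.157]],
    [[-24, 1.2, 0], [0, 0, 0.209]],
    [[-30.4, 0.7, 0], [0, 0, 0.262]],
    [[-36.4, 0, 0], [0, 0, 0.314]],
    [[-42.4, -1.2, 0], [0, 0, 0.3665]],
    [[-48.3, -2.6, 0], [0, 0, 0.419]]
  ]
}}

```text
time: 4.38
ee_pos: [0.4564, 0.1078, 0.0724]
tcp_rot: [-0.0, -0.462, 0.887, 0.0]
force: [-0.2, -1.0, 1.2]
grip_width: 0.001
```

{"fn": "drive_tool", "kwargs": {
  "steps": [
    [[-6, 0.8, 0], [0, 0, 0.0524]],
    [[-12, 1.3, 0], [0, 0, 0.1047]],
    [[-18, 1.4, 0], [0, 0, 0.157]],
    [[-24, 1.2, 0], [0, 0, 0.209]],
    [[-30.4, 0.7, 0], [0, 0, 0.262]],
    [[-36.4, 0, 0], [0, 0, 0.314]],
    [[-42.4, -1.2, 0], [0, 0, 0.3665]],
    [[-48.3, -2.6, 0], [0, 0, 0.419]]
  ]
}}

```text
time: 5.05
ee_pos: [0.4862, 0.146, 0.0723]
tcp_rot: [-0.0, -0.268, 0.963, 0.0]
force: [-1.0, -1.5, 0.6]
grip_width: 0.001
```

```bash
python3 - <<'E'
from h import *
o=env.observe();print({k:np.round(v,4) for k,v in o.items() if k in('ee_pos','force','time','tcp_rot')})
T=o['ee_pos'][:2]-[.5601,.0594];print(np.hypot(*T),np.degrees(np.arctan2(T[1],T[0]))-8.9)
cv2.imwrite('pics/w3.png',camera('wrist'))
cv2.imwrite('pics/s3.png',camera('side'))
E
```

```text
{'time': np.float64(5.05), 'ee_pos': array([0.4862, 0.146 , 0.0723]), 'tcp_rot': array([-4.000e-04, -2.678e-01,  9.635e-01,  1.000e-04]), 'force': array([-0.9523, -1.4653,  0.6158])}
0.11382667200304257 121.58208563832707
```

View pics/w3.png

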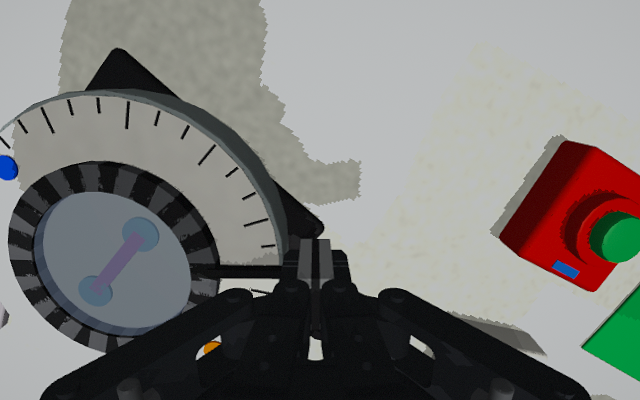

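View pics/s3.png

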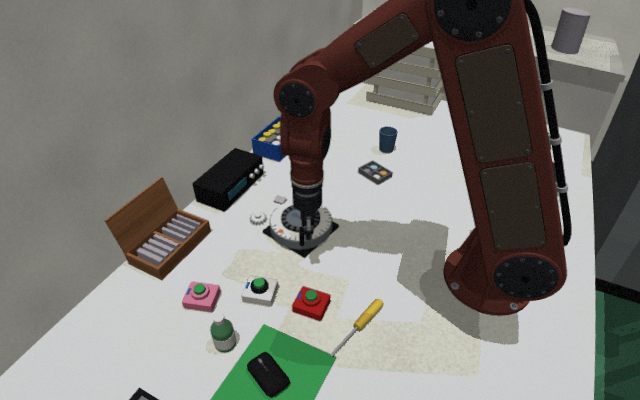

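The lever is moving with the fingers: the wrist view shows its arm at row 271, and I estimate 121.6° against the 70° target. I'll continue.

{"fn": "drive_tool", "kwargs": {
  "steps": [
    [[-6, 1, 0], [0, 0, 0.0524]],
    [[-12, 1.8, 0], [0, 0, 0.1047]],
    [[-18, 2.2, 0], [0, 0, 0.157]],
    [[-24, 2.2, 0], [0, 0, 0.209]],
    [[-30.4, 1.9, 0], [0, 0, 0.262]],
    [[-36.4, 1.3, 0], [0, 0, 0.314]],
    [[-42.4, 0.3, 0], [0, 0, 0.3665]],
    [[-48.3, -1, 0], [0, 0, 0.419]]
  ]
}}

```text
time: 5.82
ee_pos: [0.528, 0.1695, 0.0722]
tcp_rot: [-0.0, -0.062, 0.998, -0.0]
force: [-1.1, -2.0, -0.4]
grip_width: -0.0
```

{"fn": "drive_tool", "kwargs": {
  "steps": [
    [[-6, 0.8, 0], [0, 0, 0.0524]],
    [[-12, 1.3, 0], [0, 0, 0.1047]],
    [[-18, 1.4, 0], [0, 0, 0.157]],
    [[-24, 1.2, 0], [0, 0, 0.209]],
    [[-28, 1, 0], [0, 0, 0.244]],
    [[-32, 0.6, 0], [0, 0, 0.275]],
    [[-34, 0.3, 0], [0, 0, 0.293]],
    [[-34, 0.3, 0], [0, 0, 0.293]]
  ]
}}

```text
time: 6.48
ee_pos: [0.5622, 0.174, 0.0722]
tcp_rot: [-0.0, 0.084, 0.996, -0.0]
force: [0.3, -0.3, 0.6]
grip_width: 0.002
```

```bash
python3 - <<'E'
from h import *
o=env.observe();print({k:np.round(v,4) for k,v in o.items() if k in('ee_pos','force','time','tcp_rot')})
T=o['ee_pos'][:2]-[.5601,.0594];print(np.hypot(*T),np.degrees(np.arctan2(T[1],T[0]))-8.9)
i=camera_info('wrist');np.savez('w4.npz',**i)
cv2.imwrite('pics/w4.png',camera('wrist'))
im=camera('top')[110:260,150:370]
cv2.imwrite('pics/t4.png',cv2.resize(cv2.convertScaleAbs(im,alpha=1.5),None,fx=3.6,fy=3.6,interpolation=cv2.INTER_CUBIC))
E
```

```text
{'time': np.float64(6.4833), 'ee_pos': array([0.5622, 0.174 , 0.0722]), 'tcp_rot': array([-1.000e-04,  8.380e-02,  9.965e-01, -0.000e+00]), 'force': array([ 0.3048, -0.3025,  0.5866])}
0.11463731345873081 80.03458546786028
```

View pics/w4.png

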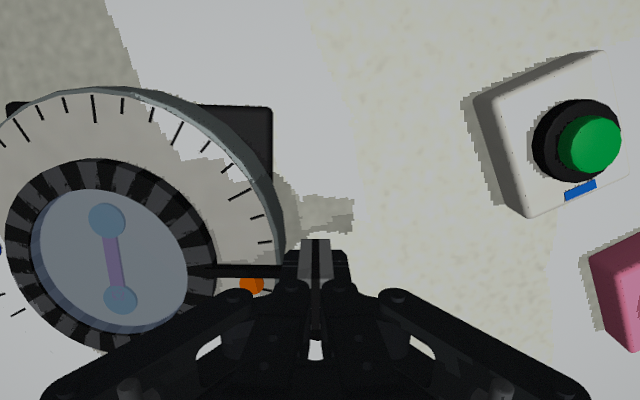

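View pics/t4.png

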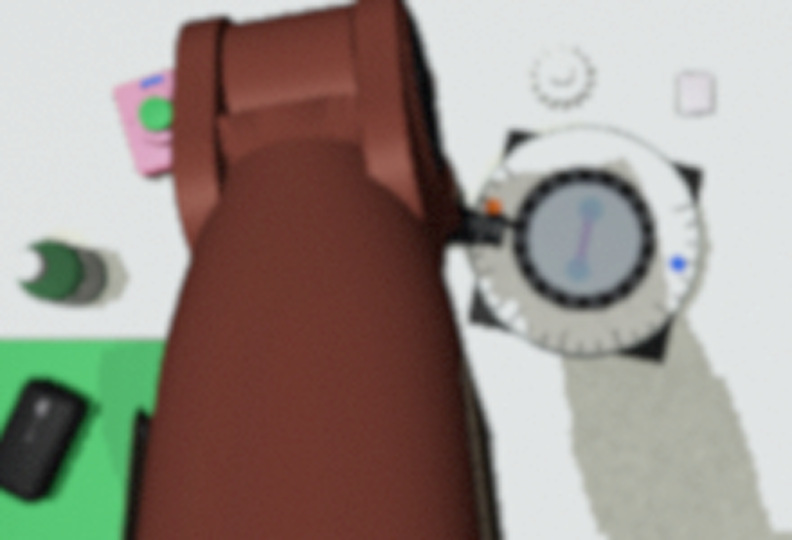

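The wrist view shows the arm at row 271, from column 195 to 285, and the orange dot just ahead of it at (251,284). I'll measure the arm's line.

```bash
cat > arm.py <<'E'
from h import *
C=np.array([.5601,.0594])
def arm(im,i,u0,u1,v0,v1,st=4,th=60):
    g=cv2.cvtColor(im,cv2.COLOR_BGR2GRAY);P=[]
    for u in range(u0,u1,st):
        v=np.where(g[v0:v1,u]<th)[0]+v0
        if len(v): P.append((u,v.mean(),len(v)))
    L=np.array([ray(i,p[:2],.059)[:2] for p in P]);d=L[-1]-L[0]
    a=L-C;print(P[0],P[-1]);print('line ang',np.degrees(np.arctan2(d[1],d[0])),'bearing from C',np.degrees(np.arctan2(a[:,1],a[:,0])).round(1))
E
python3 - <<'E'
from arm import *
arm(cv2.imread('pics/w4.png'),dict(np.load('w4.npz')),222,282,255,280)
E
```

```text
(222, np.float64(270.5), 14) (278, np.float64(271.5), 14)
line ang 79.48796103397882 bearing from C [81.  81.  81.  80.7 80.7 80.7 80.7 80.7 80.5 80.5 80.5 80.7 80.7 80.5
 80.5]
```

{"fn": "drive_tool", "kwargs": {
  "steps": [
    [[-4, 0.5, 0], [0, 0, 0.035]],
    [[-8, 0.9, 0], [0, 0, 0.07]],
    [[-12, 1.3, 0], [0, 0, 0.105]],
    [[-16, 1.4, 0], [0, 0, 0.14]],
    [[-18.5, 1.4, 0], [0, 0, 0.16]],
    [[-20, 1.4, 0], [0, 0, 0.173]],
    [[-20, 1.4, 0], [0, 0, 0.173]],
    [[-20, 1.4, 0], [0, 0, 0.173]]
  ]
}}

```text
time: 7.25
ee_pos: [0.5823, 0.1722, 0.0724]
tcp_rot: [0.0, 0.17, 0.986, 0.0]
force: [-1.0, 0.0, 0.4]
grip_width: 0.001
```

```bash
python3 - <<'E'
from arm import *
o=env.observe();print({k:np.round(v,4) for k,v in o.items() if k in('ee_pos','force','time','tcp_rot')})
T=o['ee_pos'][:2]-C;print(np.hypot(*T),np.degrees(np.arctan2(T[1],T[0]))-8.9)
i=camera_info('wrist');im=camera('wrist');cv2.imwrite('pics/w5.png',im)
arm(im,i,222,282,255,280)
E
```

```text
{'time': np.float64(7.25), 'ee_pos': array([0.5823, 0.1722, 0.0724]), 'tcp_rot': array([2.000e-04, 1.696e-01, 9.855e-01, 1.000e-04]), 'force': array([-0.9653,  0.0429,  0.41  ])}
0.11498044720189017 69.98361315049858
(222, np.float64(270.0), 13) (278, np.float64(271.5), 16)
line ang 68.98173820740327 bearing from C [71.2 71.2 71.2 70.9 70.9 70.9 70.9 70.9 70.9 70.9 70.9 70.7 70.7 70.7
 70.5]
```

View pics/w5.png

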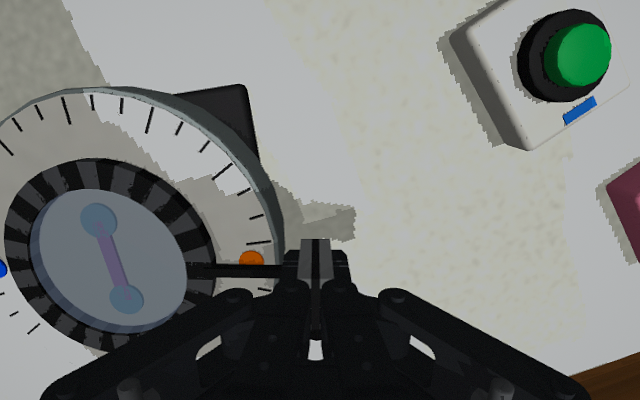

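{"fn": "drive_tool", "kwargs": {
  "steps": [
    [[8, 0, 0], [0, 0, 0]],
    [[20, 0, 0], [0, 0, 0]],
    [[30, 0, 0], [0, 0, 0]],
    [[30, 0, -20], [0, 0, 0]],
    [[30, 0, -55], [0, 0, 0]],
    [[30, 0, -90], [0, 0, 0]],
    [[30, 0, -125], [0, 0, 0]],
    [[30, 0, -160], [0, 0, 0]]
  ]
}}

```text
time: 7.97
ee_pos: [0.5529, 0.1825, 0.2341]
tcp_rot: [-0.0, 0.17, 0.985, 0.0]
force: [1.4, 0.8, -0.5]
grip_width: -0.0
```

{"fn": "drive_tool", "kwargs": {
  "steps": [
    [[-25, 8, 0], [0, 0, 0]],
    [[-50, 15, 0], [0, 0, 0]],
    [[-75, 22, 0], [0, 0, 0]],
    [[-100, 30, 0], [0, 0, 0]],
    [[-100, 30, 0], [0, 0, 0]],
    [[-100, 30, 0], [0, 0, 0]]
  ]
}}

```text
time: 8.47
ee_pos: [0.6583, 0.177, 0.2313]
tcp_rot: [-0.001, 0.17, 0.985, -0.0]
force: [-0.1, -0.0, 0.7]
grip_width: 0.001
```

```bash
python3 - <<'E'
from arm import *
o=env.observe();print({k:np.round(v,4) for k,v in o.items() if k in('ee_pos','force','time','tcp_rot')})
i=camera_info('wrist');im=camera('wrist');cv2.imwrite('pics/w6.png',im);np.savez('w6.npz',**i)
E
```

```text
{'time': np.float64(8.4667), 'ee_pos': array([0.6583, 0.177 , 0.2313]), 'tcp_rot': array([-6.000e-04,  1.701e-01,  9.854e-01, -1.000e-04]), 'force': array([-0.0551, -0.0058,  0.7295])}
```

View pics/w6.png

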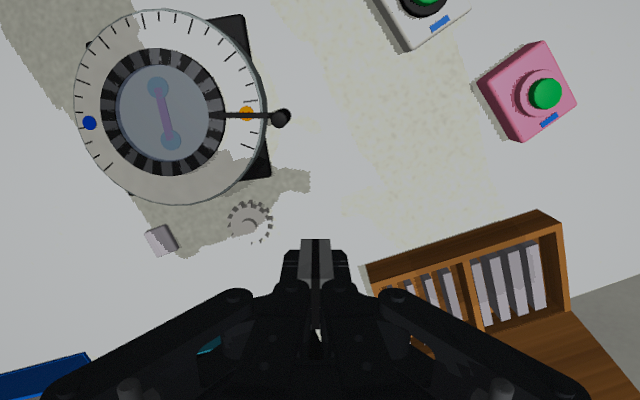

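The arm crosses the orange dot near (247,115). I'll quantify that, including the parallax.

```bash
python3 - <<'E'
from h import *
im=cv2.imread('pics/w6.png');i=dict(np.load('w6.npz'))
h=cv2.cvtColor(im,cv2.COLOR_BGR2HSV);m=cv2.inRange(h,(8,130,80),(25,255,255));m[:, :230]=0;m[:,265:]=0;m[130:]=0;m[:95]=0
p=np.argwhere(m)[:,::-1];print(p[:,0].min(),p[:,0].max(),p[:,1].min(),p[:,1].max(),len(p))
ctr=p.mean(0)
g=h[:,:,2];P=[]
for u in list(range(228,236,2))+list(range(256,262,2)):
    v=np.where(g[105:127,u]<75)[0]+105;P.append((u,v.mean(),len(v)))
print(P)
# ring centre by same method
mm=(cv2.cvtColor(im,cv2.COLOR_BGR2GRAY)<75).astype(np.uint8);mm[:,:95]=0;mm[:,222:]=0;mm[:42]=0;mm[130:]=0
L=np.array([ray(i,q[:2],.059)[:2] for q in P]);O0=np.array([.5872,.1337])
from numpy.linalg import lstsq
c=L.mean(0);d=np.linalg.svd(L-c)[2][0];d*=np.sign(d[1])
n=np.array([-d[1],d[0]])
print('ang',np.degrees(np.arctan2(d[1],d[0])),'dot y (old meas)',n@(O0-c))
C=np.array([.5601,.0594]);a=L-C;print(np.degrees(np.arctan2(a[:,1],a[:,0])))
# dot in this picture: circle from visible edge points, height .047
ed=cv2.findContours(m,0,cv2.CHAIN_APPROX_NONE)[0];E=np.vstack(ed)[:,0].astype(float)
(cx,cy),r=cv2.minEnclosingCircle(E.astype(np.float32));O1=ray(i,(cx,cy),.047)[:2];print((cx,cy),r,O1,'dot y',n@(O1-c), 'C y',n@(C-c))
cv2.imwrite('pics/w6c.png',cv2.resize(im[80:150,200:310],None,fx=7,fy=7,interpolation=cv2.INTER_CUBIC))
E
```

```text
239 252 106 120 99
[(228, np.float64(115.0), 5), (230, np.float64(115.0), 5), (232, np.float64(115.0), 5), (234, np.float64(115.0), 5), (256, np.float64(115.0), 5), (258, np.float64(115.0), 5), (260, np.float64(115.0), 5)]
ang 69.9715145226762 dot y (old meas) 0.0005742631808405153
[69.45284284 69.46511122 69.47698706 69.48850132 69.59759793 69.60633143
 69.61491734]
(245.96665954589844, 113.03333282470703) 7.257436752319336 [0.58681059 0.13367404] dot y 0.0009312306818545941 C y 0.0005885167813258383
```

View pics/w6c.png

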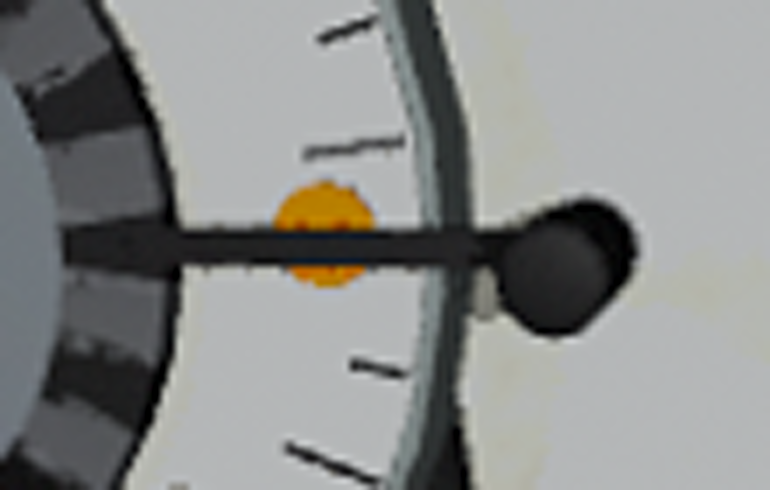

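The dot is within 1 mm of the arm's centreline. Next is the button.

{"fn": "drive_tool", "kwargs": {
  "steps": [
    [[25, 33, 0], [0, 0, 0]],
    [[50, 66, 0], [0, 0, 0]],
    [[75, 99, 0], [0, 0, 0]],
    [[75, 99, 0], [0, 0, 0]],
    [[75, 99, 0], [0, 0, 0]]
  ]
}}

```text
time: 8.93
ee_pos: [0.6184, 0.298, 0.2329]
tcp_rot: [-0.0, 0.168, 0.986, 0.0]
force: [1.2, -0.4, -0.6]
grip_width: -0.002
```

```bash
python3 - <<'E'
from h import *
o=env.observe();print({k:np.round(v,4) for k,v in o.items() if k in('ee_pos','force','time','tcp_rot')})
i=camera_info('wrist');im=camera('wrist');cv2.imwrite('pics/w7.png',im);np.savez('w7.npz',**i)
b=blobs(im,(45,80,40),(85,255,255),100);print(b)
b4=blobs(cv2.imread('pics/w4.png'),(45,80,40),(85,255,255),100);print(b4)
E
```

```text
{'time': np.float64(8.9333), 'ee_pos': array([0.6184, 0.298 , 0.2329]), 'tcp_rot': array([-1.000e-04,  1.679e-01,  9.858e-01,  1.000e-04]), 'force': array([ 1.1798, -0.3743, -0.6353])}
[([484.32, 19.24], [458, 0, 63, 41, 1792]), ([312.82, 77.14], [297, 61, 33, 33, 854]), ([434.6, 171.43], [420, 157, 30, 30, 685])]
[([589.35, 143.52], [558, 115, 64, 59, 2897])]
```

View pics/w7.png

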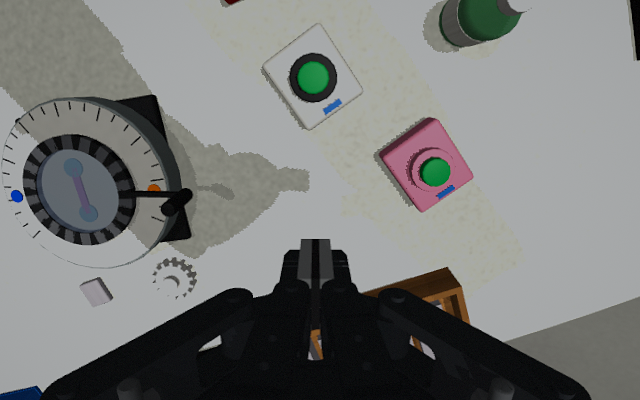

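The white console's button is at (313,77). I'll intersect this ray with the earlier w4 view, where the button was at (589,143).

```bash
python3 - <<'E'
from h import *
i7=dict(np.load('w7.npz'));i4=dict(np.load('w4.npz'));t=camera_info('top')
for z in (.036,.04,.044,.048,.052): print(z,ray(i7,(312.82,77.14),z)[:2].round(4),ray(i4,(589.35,143.5),z)[:2].round(4),ray(t,(221.35,183.5),z)[:2].round(4))
im=cv2.imread('pics/w7.png');h=cv2.cvtColor(im,cv2.COLOR_BGR2HSV);m=cv2.inRange(h,(45,80,40),(85,255,255))[40:120,280:350]
cn=max(cv2.findContours(m,0,cv2.CHAIN_APPROX_NONE)[0],key=len);e=cv2.fitEllipse(cn);print(e)
c=-i7['R'].T@i7['t'];print('cam',c)
for z in (.04,.046,.05):
  P=ray(i7,(312.8,77.1),z);Pc=i7['R']@P+i7['t'];print(z,'diam by size',max(e[1])*Pc[2]/i7['fx'])
o=env.observe();q=o['tcp_rot'];from scipy.spatial.transform import Rotation as R
M=R.from_quat([q[1],q[2],q[3],q[0]]).as_matrix();P=ray(i7,(312.82,77.14),.047);print(P,'in tool mm',(M.T@(P-o['ee_pos'])*1000).round(1))
E
```

```text
0.036 [0.5376 0.3252] [0.5409 0.3333] [0.5373 0.3279]
0.04 [0.5377 0.3252] [0.5397 0.33  ] [0.5369 0.3268]
0.044 [0.5378 0.3252] [0.5385 0.3267] [0.5365 0.3257]
0.048 [0.538  0.3251] [0.5374 0.3234] [0.5361 0.3247]
0.052 [0.5381 0.3251] [0.5362 0.3202] [0.5357 0.3236]
((32.820045471191406, 37.13691329956055), (31.68796730041504, 32.4930534362793), 175.177978515625)
cam [0.54775089 0.32341251 0.37520103]
0.04 diam by size 0.030561310115965436
0.046 diam by size 0.03001427163265542
0.05 diam by size 0.029649579310448742
[0.53792249 0.32515193 0.047     ] in tool mm [8.630e+01 1.000e-01 1.858e+02]
```

{"fn": "drive_tool", "kwargs": {
  "steps": [
    [[29, 0, 0], [0, 0, 0]],
    [[58, 0, 0], [0, 0, 0]],
    [[86, 0, 0], [0, 0, 0]],
    [[86, 0, 10], [0, 0, 0]],
    [[86, 0, 45], [0, 0, 0]],
    [[86, 0, 80], [0, 0, 0]],
    [[86, 0, 115], [0, 0, 0]],
    [[86, 0, 125], [0, 0, 0]]
  ]
}}

```text
time: 9.65
ee_pos: [0.5369, 0.3216, 0.1027]
tcp_rot: [-0.003, 0.171, 0.985, -0.002]
force: [-1.6, -0.7, 0.0]
grip_width: -0.003
```

{"fn": "drive_tool", "kwargs": {
  "steps": [
    [[0, 0, 15], [0, 0, 0]],
    [[0, 0, 30], [0, 0, 0]],
    [[0, 0, 42], [0, 0, 0]],
    [[0, 0, 45], [0, 0, 0]],
    [[0, 0, 45], [0, 0, 0]],
    [[0, 0, 45], [0, 0, 0]]
  ]
}}

```text
time: 10.15
ee_pos: [0.5404, 0.324, 0.0635]
tcp_rot: [0.0, 0.17, 0.985, 0.0]
force: [-0.1, 0.0, -0.7]
grip_width: -0.002
```

```bash
python3 - <<'E'
from h import *
o=env.observe();print({k:np.round(v,4) for k,v in o.items() if k in('ee_pos','force','time','tcp_rot')})
s=camera('side');cv2.imwrite('pics/s8.png',cv2.resize(s[170:320,170:370],None,fx=4,fy=4,interpolation=cv2.INTER_CUBIC))
E
```

```text
{'time': np.float64(10.15), 'ee_pos': array([0.5404, 0.324 , 0.0635]), 'tcp_rot': array([5.000e-04, 1.704e-01, 9.854e-01, 3.000e-04]), 'force': array([-0.0662,  0.0388, -0.6545])}
```

View pics/s8.png

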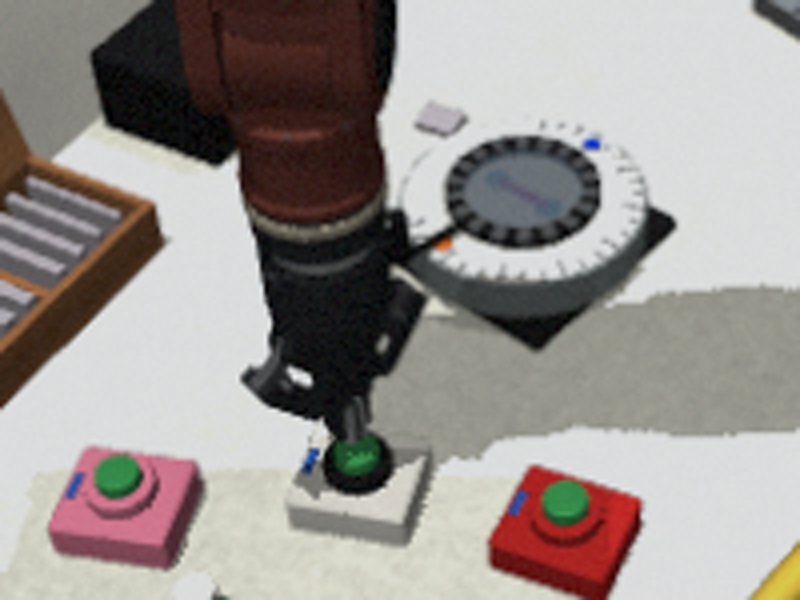

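{"fn": "drive_tool", "kwargs": {
  "steps": [
    [[3, 0, 4], [0, 0, 0]],
    [[3, 0, 8], [0, 0, 0]],
    [[3, 0, 12], [0, 0, 0]],
    [[3, 0, 15], [0, 0, 0]],
    [[3, 0, 17], [0, 0, 0]],
    [[3, 0, 19], [0, 0, 0]],
    [[3, 0, 19], [0, 0, 0]]
  ]
}}

```text
time: 10.78
ee_pos: [0.537, 0.3255, 0.0457]
tcp_rot: [0.001, 0.17, 0.985, 0.0]
force: [-7.4, -2.5, 26.0]
grip_width: 0.002
```

{"fn": "drive_tool", "kwargs": {
  "steps": [
    [[0, 0, 1], [0, 0, 0]],
    [[0, 0, 2], [0, 0, 0]],
    [[0, 0, 3], [0, 0, 0]],
    [[0, 0, 3], [0, 0, 0]]
  ]
}}

```text
time: 11.12
ee_pos: [0.5372, 0.3256, 0.0452]
tcp_rot: [0.001, 0.17, 0.985, 0.001]
force: [-14.9, -6.9, 50.8]
grip_width: 0.002
```

The force climbed quickly. I'll back off in stages to see whether a ~5 N spring region lies above, which would mean the button had bottomed out.

{"fn": "drive_tool", "kwargs": {
  "steps": [
    [[0, 0, -2], [0, 0, 0]],
    [[0, 0, -4], [0, 0, 0]],
    [[0, 0, -4], [0, 0, 0]]
  ]
}}

```text
time: 11.37
ee_pos: [0.5371, 0.3255, 0.0459]
tcp_rot: [0.0, 0.17, 0.985, 0.0]
force: [-6.5, -1.3, 20.4]
grip_width: 0.001
```

{"fn": "drive_tool", "kwargs": {
  "steps": [
    [[0, 0, -2], [0, 0, 0]],
    [[0, 0, -2], [0, 0, 0]]
  ]
}}

```text
time: 11.53
ee_pos: [0.537, 0.3254, 0.047]
tcp_rot: [0.0, 0.17, 0.985, 0.0]
force: [-1.0, 0.5, 4.4]
grip_width: -0.001
```

{"fn": "drive_tool", "kwargs": {
  "steps": [
    [[0, 0, -2], [0, 0, 0]],
    [[0, 0, -2], [0, 0, 0]]
  ]
}}

```text
time: 11.7
ee_pos: [0.537, 0.3254, 0.0486]
tcp_rot: [0.0, 0.17, 0.985, 0.0]
force: [0.6, 0.9, 3.3]
grip_width: -0.002
```

{"fn": "drive_tool", "kwargs": {
  "steps": [
    [[0, 0, -2], [0, 0, 0]],
    [[0, 0, -2], [0, 0, 0]]
  ]
}}

```text
time: 11.87
ee_pos: [0.537, 0.3254, 0.0505]
tcp_rot: [0.0, 0.17, 0.985, 0.0]
force: [-0.3, 0.5, 1.9]
grip_width: -0.0
```

{"fn": "drive_tool", "kwargs": {
  "steps": [
    [[0, 0, -2], [0, 0, 0]],
    [[0, 0, -2], [0, 0, 0]]
  ]
}}

```text
time: 12.03
ee_pos: [0.5369, 0.325, 0.0523]
tcp_rot: [-0.0, 0.17, 0.985, -0.0]
force: [-0.2, -0.3, 0.8]
grip_width: 0.002
```

There is a clear spring region: 4.4 N at 47 mm, falling to about 1 N (the no-contact noise level) at 52 mm. The hard stop is at 46 mm, so the button went fully down and followed the tool back up. I'll retreat and check.

{"fn": "drive_tool", "kwargs": {
  "steps": [
    [[0, 0, -15], [0, 0, 0]],
    [[0, 0, -45], [0, 0, 0]],
    [[0, 0, -80], [0, 0, 0]],
    [[0, 0, -115], [0, 0, 0]],
    [[0, 0, -150], [0, 0, 0]],
    [[0, 0, -178], [0, 0, 0]],
    [[-30, 0, -178], [0, 0, 0]],
    [[-60, 0, -178], [0, 0, 0]]
  ]
}}

```text
time: 12.7
ee_pos: [0.5941, 0.3058, 0.2331]
tcp_rot: [0.002, 0.169, 0.986, 0.001]
force: [1.1, 0.9, -1.5]
grip_width: -0.004
```

{"fn": "drive_tool", "kwargs": {
  "steps": [
    [[-26, 0, 0], [0, 0, 0]],
    [[-26, 0, 0], [0, 0, 0]],
    [[-26, 0, 0], [0, 0, 0]],
    [[-26, 0, 0], [0, 0, 0]]
  ]
}}

```text
time: 13.03
ee_pos: [0.6173, 0.2961, 0.2296]
tcp_rot: [-0.001, 0.17, 0.985, -0.0]
force: [0.2, -0.1, -0.5]
grip_width: -0.001
```

```bash
python3 - <<'E'
from h import *
o=env.observe();print({k:np.round(v,4) for k,v in o.items() if k in('ee_pos','force','time','tcp_rot','qd')})
i=camera_info('wrist');im=camera('wrist');cv2.imwrite('pics/w9.png',im);np.savez('w9.npz',**i)
h=cv2.cvtColor(im,cv2.COLOR_BGR2HSV);print(blobs(im,(45,80,40),(85,255,255),100),blobs(im,(8,130,80),(25,255,255),20)[:3])
im=camera('top')[110:260,150:370]
cv2.imwrite('pics/t9.png',cv2.resize(cv2.convertScaleAbs(im,alpha=1.5),None,fx=3.6,fy=3.6,interpolation=cv2.INTER_CUBIC))
E
```

```text
{'time': np.float64(13.0333), 'qd': array([ 0.0146, -0.0151, -0.0106,  0.0004,  0.0032,  0.0003]), 'ee_pos': array([0.6173, 0.2961, 0.2296]), 'tcp_rot': array([-7.000e-04,  1.703e-01,  9.854e-01, -4.000e-04]), 'force': array([ 0.2371, -0.0972, -0.4575])}
[([487.99, 18.8], [461, 0, 64, 40, 1804]), ([314.85, 77.75], [299, 61, 33, 34, 870]), ([438.02, 172.17], [423, 158, 31, 30, 708])] [([154.18, 189.75], [148, 186, 14, 7, 68]), ([454.18, 303.16], [426, 288, 48, 39, 567]), ([317.0, 341.61], [310, 332, 13, 27, 147])]
```

View pics/w9.png

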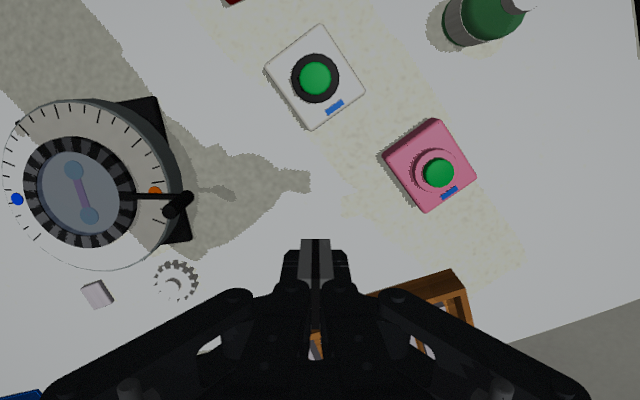

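View pics/t9.png

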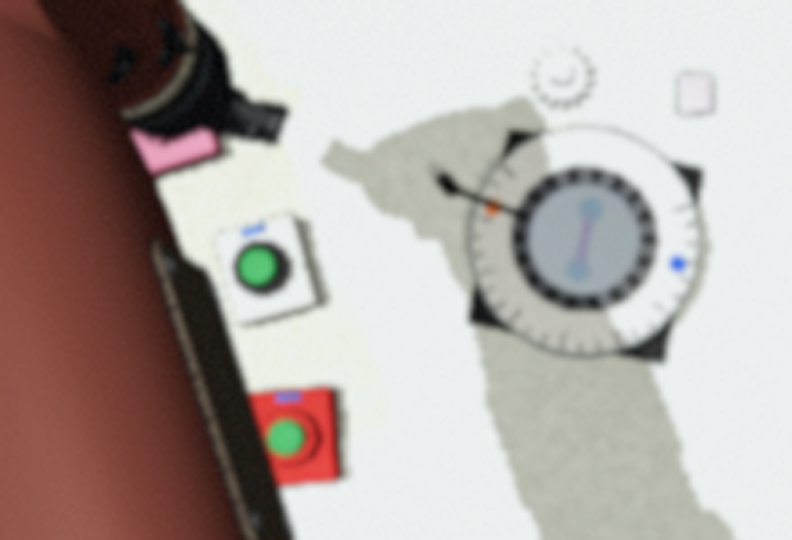

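The lever still lies across the orange dot, unchanged from the view before the press. The button is the same size as before (33 px), so it is up, and the arm is clear of everything. I'll hand in.

```bash
python3 -c "
from workcell import order
print(order.hand_in())"
```

```text
the job is handed in; nothing more can be done
None
```

I pushed the lever about 113° around the dial with closed fingertips until its arm lay across the orange dot. Then I pressed the white console's green button fully down, let it come back up, and handed the job in at about 13 s on the robot's clock. The hand-in gives no verdict.

- **Lever:** measured after I backed off, before the press, its centreline was within 1 mm of the dot's centre (0.6 to 0.9 mm by two measurements, against a 6 mm limit). The view after the press looks unchanged, but I did not measure it again. Push forces read between calls were about 2 N.
- **Button:** it hit its stop with the fingertips at about 46 mm height. It sprang back as I withdrew, and in the last picture it looks the same size as before the press.
- **Other things:** the gear, gauge block and bottle look unmoved in the last views. I did not look again at the mouse, screwdriver and cup, but the arm never went low near them. The arm was clear of everything at hand-in.
- **What disagreed:** I had put the button top at about 47 mm, but contact showed about 52 mm. As a result the press briefly reached about 51 N at the stop, well under the 120 N wrist limit. It is over the 40 N limit for the arm or gripper body, though only the fingertips should have been in contact.

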